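# Load the infrared panel dryer and set its push-to-turn knob to medium

### The arm

A 6-joint arm with a two-finger parallel gripper is mounted at the origin on the work surface. World frame = base frame: x ahead of the robot, y to its left, z up, the work surface at z = 0. Lengths are in mm, angles in rad, forces in N, time in s.
With the tool pointing down it reaches from about 250 to 775 mm from the base axis. Payload 4 kg.
Tool frame: the origin (TCP) lies at the very end of the fingers, on their centre line; the grasp point (between the pads) lies 19 mm behind it (r.pinch_z is the distance from the TCP to the grasp point, in mm); z points along the fingers, x is the direction in which the jaws open and shut, and the axes are right-handed (so a half turn about z gives the same grasp; the last joint's range is limited). The gripper opens to 94 mm and grips with 3 to 60 N. Pads are 16 mm wide; open, the fingers measure 119 mm over their backs; the gripper's body (75 mm by 177 mm) begins 78 mm behind the grasp point.
Start: joints at [-0.103, 0.087, 1.371, -0, 1.684, -0.103], TCP at [550.018, -0.007, 205.506] pointing down, gripper open.
Joint ranges: [-3.1, 3.1], [-0.76, 2.03], [0.27, 2.55], [-1.08, 4.22], [0.17, 2.65], [-2.57, 2.57]. Speed limits (rad/s): [2.79, 2.79, 3.14, 3.14, 3.14, 3.14].

### API

Orientations are given as a unit quaternion [w, x, y, z].
In Python, from rig import r, grab_frame, camera_info, ticket gives the robot as it stands.
- The arm moves only by the tool play_rows, never from a script. Its arguments are lists of equal length, an entry for each row: "xyz": the shift along the tool's x, y, z scaled (see below), a list of three; "turn": the turn, a rotation vector about the tool's x, y, z scaled (see below), a list of three. In form: {"xyz": [[x, y, z], ...], "turn": [[rx, ry, rz], ...]}. A call has 1 to 20 rows; each row shifts and turns the commanded pose from where the row before left it, along the tool's axes as they then stand; what a row does not reach is not made up. The controller multiplies each number of a shift by 600 mm and each number of a turn by 120 degrees. A row lasts 1/12 s, in which the tool goes at most 41.7 mm and 7.16 degrees, less where a joint would pass 70% of its speed; a pose out of reach is approached as far as the arm can. A call with a number of a shift or a turn outside -1 to 1 is refused whole. A call with a gripper value outside its range is refused whole. "claw" is the opening, from 0 (shut) to 1 (fully open), set as the call begins (left out, the last holds). The fingers move at their own pace and stop on an object; "newtons" is the grip in N (left out, the last holds). Time passes only in rows, so rows that do not move let the fingers close. It gives the time, the measured TCP pose, the force and the opening at its end, in the units of the state.
- r.get_state(): the state, without advancing time (a new reading comes with each control period).
- grab_frame(name): name is "scene" or "side" or "wrist"; returns the picture (400x640x3 uint8, red, green, blue); there is no depth.
- camera_info(name): a dict with "fx", "fy", "cx", "cy" (pixels), "k1" (the pictures are not rectified: a ray, as slopes to the right and down, at radius r is drawn at 1 + k1 r^2 times it, then the intrinsics apply), "T" (4x4, takes a point from camera to world coordinates); the wrist camera has in their place "tool_from_camera" (4x4, takes a point from camera to tool coordinates, whose origin is the TCP and whose axes are the tool frame's). Camera axes: x right, y up, looking along -z (the intrinsics and any distortion apply to the point x, -y, -z); pixel columns grow to the right and rows downward; lengths in mm; the calibration is good to about 2 mm. A picture is of the moment at which its call begins: read the wrist's pose just before it. camera_info takes no time and is no camera call.
- ticket.close_job(): hands the job in, once; it reports no verdict.
The state is a dict: "time": time; "joint_pos": joint angles; "joint_velocities": joint speeds; "tau": joint torques, N m; "position": TCP position; "eef_rot": TCP orientation; "wrist_force": force on the tool from outside, world axes, zero at the start; "moment": the same for the moment, N m; "width": finger opening in mm.
Only numpy, scipy, OpenCV 4.12 (cv2) and the standard library are available. Lean on these libraries where they do the work, as an engineer would, in place of code of your own. Each camera call takes 0.05 s, during which the arm holds its last target. There are 200 camera calls.

### The job

Slide the loading tray with the freshly painted panel under the dryer's hood until it is fully home against the back stop, without touching the wet panel. Then press the dryer's sprung knob down, turn it clockwise from off to medium (the middle-sized of the three dots) and let it spring back up there. Leave the other things on the table where they are.

Things in the scene. Friction and masses are not known exactly. Their poses are not given: they have to be found in the camera images.
- dryer: White infrared dryer, fixed, front towards the robot. Origin: on the table under the middle of the deck's front edge; x runs into the dryer, y to its left, z up. Deck 365 mm long (x), 210 wide, top at z = 40 mm. Two side guides 18 mm high leave a lane 157 mm wide centred on y = 0, up to the back stop (front of the rear cabinet) at x = 305 mm.
- hood_front (a point): Middle of the lower front edge of the dryer's hood, 125 mm in from the deck's front edge, 115 mm over the table. The hood covers the lane from there to the back, 220 mm wide, its top at 166 mm over the table. Axes as dryer.
- stop_line (a point): Point on the deck in the middle of the lane, 55 mm in from the front edge and 70 mm in front of the hood, at deck height: the outer face of the tray's front lip stands above it when the tray is fully home. Axes as dryer.
- tray: Loose steel loading tray on the deck between the guides, 250 mm long (x), 150 wide, floor 3 mm thick, rims 10 mm high, 0.8 kg with the panel. Starts 50 to 100 mm short of home. Origin: middle of its underside; x runs into the dryer. Fully home its origin is at x = 180 mm of dryer. It slides with about 3 to 7 N of friction.
- tray_lip (a point): Middle of the outer (robot side) face of the tray's upturned front lip, 30 mm above the tray's underside. The lip is an upright plate 110 mm wide, 4 mm thick, with an 8 mm thick rolled top edge whose top is 44 mm above the tray's underside; push on it, or pinch it from above. The panel begins about 75 mm behind its outer face.
- panel: Painted ceramic panel with four matt fields, 160 x 125 x 10 mm, wet, lying loose in the tray, 0.4 kg. Origin: middle of its underside. Not to be touched.
- knob_axis (a point): On the vertical axis of the black pointer knob, at the top of its grip bar, 103.5 mm over the table when up; x points along the bar to the pointer. The knob is a round skirt 66 mm across, its top face 22 mm below this point, with an upright grip bar across it: 14 mm wide, 22 mm high, 60 mm long, reaching 33 mm from the axis on the pointer side (white line) and 27 mm on the other.
- console (a point): Middle of the console's panel face, 64 mm over the table, on which the knob stands. The console is a box 145 mm (x) by 157 mm at the right of the deck, flush with its front edge. Axes as dryer.
- knob_pointer (a point): Top of the bar at its pointer end, 33 mm from the axis at the same height as knob_axis.
- off_mark (a point): Middle of the short black bar mark on the console, 48 mm from the knob's axis, straight away from the robot (x of the dryer): off, where the pointer starts.
- medium_mark (a point): Middle of the middle-sized black dot (8 mm) on the console, 47 mm from the knob's axis: medium. The dots for low (5 mm), medium and high (12 mm) lie 0.7, 1.4 and 2.1 rad clockwise, seen from above, from off.
- knob_turn (a joint): Turn of the knob in rad, clockwise seen from above: off 0, low 0.7, medium 1.4, high 2.1 (end stop 2.14). Turns against about 0.06 N m. While the knob is up it is latched at one of these, with 0.04 rad of play; it passes from one to the next only while pressed 6 mm or more. If released between two, it stays down.
- knob_press (a joint): How far the knob is pressed down, in m: 0 up, 0.008 fully down. The spring takes 5 N to start and 10.5 N fully down.
- tile_stack: Stack of three 100 mm tiles, 27 mm high, on the table left of the deck. Origin: middle of the underside. Bystander.
- brush_jar: Green glass jar of brushes, 80 mm across, about 255 mm high with the brushes, left of the hood. Origin: middle of the underside. Bystander.
- paint_jar: Amber paint jar with steel lid, 72 mm across, 85 mm high, behind the console. Origin: middle of the underside. Bystander.
- tin: Empty steel tin, 72 mm across, 100 mm high, on the table right of the console. Origin: middle of the underside. Bystander.
- flat_brush: Brush lying on the table in front of the console, 190 mm long. Bystander.
- palette_knife: Palette knife with a dark handle lying on the table left in front of the deck, 210 mm long. Bystander.

How it is judged (in metres and radians):
On the way, in this order (a step that is already met when the one before it is completed fails the run):
1. the tray is fully home, with the panel lying in it (x of tray in the frame of dryer above 0.175 m and z of tray in the frame of dryer below 0.046 m and angle between each of tray, panel's own z axis and vertical below 0.06 rad and x of panel in the frame of tray between 0 and 0.06 m and z of panel in the frame of tray below 0.008 m), for 0.2 s.
2. the knob stands at medium and has sprung back up (value of joint knob_turn between 1.28 and 1.52 rad and value of joint knob_press below 0.002 m), for 0.2 s.
At the end, for the whole second after the job is handed in: The tray lies flat on the deck within 5 mm of the back stop (its origin beyond x = 175 mm of the dryer) and at rest, the panel lies flat in it (not shifted by more than about 30 mm); the knob's pointer is at medium (1.4 rad, within 0.12) and the knob has sprung up to within 2 mm of its top (all of step 1 and all of step 2 and linear speed of each of tray, panel below 0.01 m/s and velocity of joint knob_turn between -0.05 and 0.05 rad/s); the robot touches nothing.
It fails at once if the knob is forced round from off while it is not pressed down (value of joint knob_press below 0.003 m and value of joint knob_turn between 0.11 and 0.59 rad).
It fails at once if the robot touches the wet panel (contact force between any of the fingers, the arm and panel above 0.3 N).
It fails at once if another thing on the table is moved more than 30 mm (distance of any of tile_stack, brush_jar, paint_jar, tin, flat_brush, palette_knife from where it was at the start of the episode above 0.03 m).
It also fails if it takes over 54 s, if anything falls off the work surface, if the arm or the gripper's body presses on something with over 40 N, if the wrist force passes 120 N, or if a joint passes its speed limit or range.

## Working session

There is one attempt and no reset: what is moved stays moved. The work goes in short steps, Python scripts to look and compute and a tool call to move; the robot and the scene stay as the last step left them, time stands still between calls to the robot, and variables do not carry over. Pictures are saved under pics/ and viewed, about 8 in all and at most 12, crops included, and the job is handed in when it is done.

Besides the shell and the picture viewer there is one more tool, called after "Request:" by a JSON object that holds its "api" and its "payload", one argument or row to a line. play_rows: Moves the arm, as the interface text tells. Shifts and turns lie within -1 to 1; 1 stands for 600 mm of shift or 120 degrees of turn. Its arguments: {"type":"object","properties":{"xyz":{"type":"array","items":{"type":"array","items":{"type":"number"}}},"turn":{"type":"array","items":{"type":"array","items":{"type":"number"}}},"claw":{"type":"number"},"newtons":{"type":"number"}},"required":["xyz","turn"]}

```bash
ls; mkdir -p pics
python3 - <<'E'
from rig import r, grab_frame, camera_info
import cv2
print(r.get_state())
for n in ("scene","side","wrist"):
    print(n,camera_info(n))
for n in ("scene","side"):
    cv2.imwrite(f"pics/{n}0.png",grab_frame(n)[:,:,::-1])
E
```

```text
pics
{'time': 0.0, 'joint_pos': array([-1.03077680e-01,  8.79697231e-02,  1.37223586e+00, -1.46783190e-05,
        1.68359538e+00, -1.03115810e-01]), 'joint_velocities': array([-0.00062308, -0.00103554,  0.0010652 ,  0.00090468, -0.00162412,
        0.00103152]), 'tau': array([ 1.28542815e-03, -3.40182602e+01, -3.02423716e+01,  7.18220207e-02,
        3.29729996e-02, -1.13141955e-04]), 'position': array([5.49456183e+02, 5.87699923e-02, 2.04305468e+02]), 'eef_rot': array([-1.06378482e-04,  9.99999390e-01,  1.82466034e-05, -1.09904227e-03]), 'wrist_force': array([ 0.54568418, -0.42353279,  0.60678243]), 'moment': array([ 0.01767624, -0.04324666, -0.00461215]), 'width': 94.01114384302272}
scene {'fx': 465.2733433610904, 'fy': 465.2733433610904, 'cx': 322.1819019138988, 'cy': 195.0217976939029, 'k1': -0.13911522512473035, 'T': array([[ 8.96165131e-02, -6.93085497e-01,  7.15263150e-01,
         1.38324027e+03],
       [ 9.95934573e-01,  6.89375492e-02, -5.79822519e-02,
         2.98021014e+00],
       [-9.12183069e-03,  7.17551467e-01,  6.96445751e-01,
         9.14345848e+02],
       [ 0
[... 356 characters left out ...]
1,
         6.54694551e+02],
       [-1.40199584e-02,  6.47704553e-01,  7.61762596e-01,
         8.63264315e+02],
       [ 0.00000000e+00,  0.00000000e+00,  0.00000000e+00,
         1.00000000e+00]])}
wrist {'fx': 306.1146039112576, 'fy': 306.1146039112576, 'cx': 317.54508804421187, 'cy': 200.56878120247936, 'k1': 0.0011280969913151004, 'tool_from_camera': array([[ 9.99999308e-01,  3.74055484e-04, -1.11496188e-03,
        -3.45634481e-02],
       [ 5.85817305e-05, -9.62735676e-01, -2.70444107e-01,
        -7.83420592e+01],
       [-1.17457468e-03,  2.70443854e-01, -9.62735032e-01,
        -1.79388838e+02],
       [ 0.00000000e+00,  0.00000000e+00,  0.00000000e+00,
         1.00000000e+00]])}
```

View pics/scene0.png

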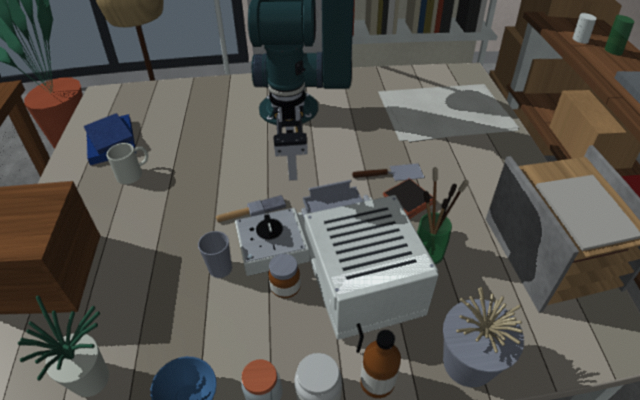

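View pics/side0.png

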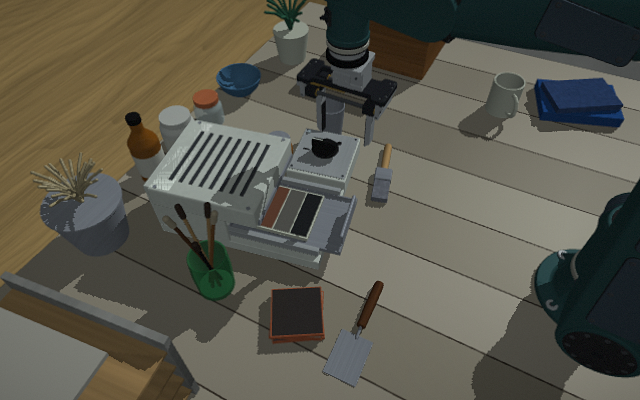

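Scene view: hood around (370,265), console around (272,240), knob around (268,230). Side view: knob (322,148), lip around (345,225), deck front right of it. Zooming in for accurate points.

```bash
cat > h.py <<'E'
import numpy as np, cv2
from rig import r, grab_frame, camera_info
from scipy.spatial.transform import Rotation as R
def toolT():
    s=r.get_state(); q=s['eef_rot']; T=np.eye(4)
    T[:3,:3]=R.from_quat([q[1],q[2],q[3],q[0]]).as_matrix(); T[:3,3]=s['position']; return T
def camT(n,tool=None):
    c=camera_info(n)
    return (tool@c['tool_from_camera']) if n=='wrist' else c['T']
def ray(n,u,v,T):
    c=camera_info(n); xd=(u-c['cx'])/c['fx']; yd=(v-c['cy'])/c['fy']
    x,y=xd,yd
    for _ in range(20):
        f=1+c['k1']*(x*x+y*y); x,y=xd/f,yd/f
    return T[:3,:3]@np.array([x,-y,-1.])
def onz(n,u,v,z,T):
    d=ray(n,u,v,T); o=T[:3,3]; return o+d*(z-o[2])/d[2]
def proj(n,P,T):
    c=camera_info(n); p=T[:3,:3].T@(np.asarray(P,float)-T[:3,3]); x,y=p[0]/-p[2],-p[1]/-p[2]
    f=1+c['k1']*(x*x+y*y); return np.array([c['cx']+c['fx']*x*f,c['cy']+c['fy']*y*f])
E
python3 - <<'E'
import cv2,numpy as np
s=cv2.imread('pics/side0.png')[110:290,200:380]
c=cv2.imread('pics/scene0.png')[170:330,190:370]
a=cv2.resize(s,(600,600),interpolation=cv2.INTER_CUBIC)
cv2.imwrite('pics/side0z.png',a)
E
```

```text
(no output)
```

View pics/side0z.png

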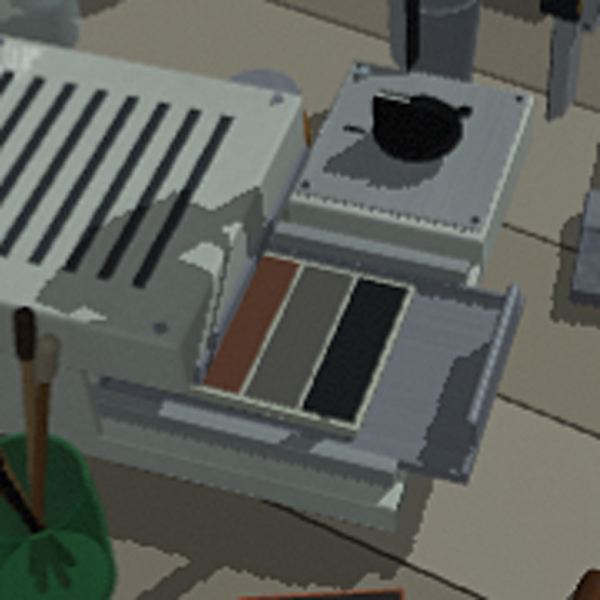

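Zoomed side view: console top corners (355,65),(533,97),(482,240),(285,210); lip top from (517,288) to (472,425); pointer's white line (375–410, 95), skirt centre ~(418,128).

Run:
```python
from h import *
np.set_printoptions(precision=1,suppress=True)
T=camT('side')
for nm,u,v,z in [('BR',355,65,64),('FR',533,97,64),('FL',482,240,64),('BL',285,210,64),('lipR',517,288,84),('lipL',475,420,84),('skirt',418,130,81.5),('ptr',377,95,103),('hoodFR',303,97,166),('deckFL',400,490,40),('tin?',435,5,100)]:
    print(nm,onz('side',200+u/3.3333,110+v/3.3333,z,T))
```

```text
BR [ 707.6 -119.2   64. ]
FR [ 571.8 -148.1   64. ]
FL [543.6  -1.7  64. ]
BL [678.8  35.6  64. ]
lipR [497.7  42.3  84. ]
lipL [476.3 149.5  84. ]
skirt [624.  -61.9  81.5]
ptr [656.2 -60.7 103. ]
hoodFR [665.   22.2 166. ]
deckFL [507.2 190.1  40. ]
tin? [ 665.5 -170.8  100. ]
```

Request:
{"api": "play_rows", "payload": {
  "xyz": [
    [-0.0333,-0.0208,0],
    [-0.0333,-0.0208,0],
    [-0.0333,-0.0208,0],
    [-0.0333,-0.0208,0],
    [0,0,0],
    [0,0,0],
    [0,0,0],
    [0,0,0],
    [0,0,0],
    [0,0,0],
    [0,0,0],
    [0,0,0],
    [0,0,0],
    [0,0,0],
    [0,0,0],
    [0,0,0],
    [0,0,0],
    [0,0,0],
    [0,0,0]
  ],
  "turn": [
    [0,0,0],
    [0,0,0],
    [0,0,0],
    [0,0,0],
    [0,0,-0.0564],
    [0,0,-0.0564],
    [0,0,-0.0564],
    [0,0,-0.0564],
    [0,0,-0.0564],
    [0,0,-0.0564],
    [0,0,-0.0564],
    [0,0,-0.0564],
    [0,0,-0.0564],
    [0,0,-0.0564],
    [0,0,-0.0564],
    [0,0,-0.0564],
    [0,0,-0.0564],
    [0,0,-0.0564],
    [0,0,-0.0564]
  ],
  "claw": 0
}}

```text
time: 1.68
position: [469.7, 49.9, 204.9]
eef_rot: [-0.0, 0.63, 0.776, -0.0]
wrist_force: [-0.2, -0.0, 0.3]
width: 0.4
```

Request:
{"api": "play_rows", "payload": {
  "xyz": [
    [0,0,0],
    [0,0,0],
    [0,0,0]
  ],
  "turn": [
    [0,0,0],
    [0,0,0],
    [0,0,0]
  ]
}}

```text
time: 1.93
position: [470.0, 49.9, 205.2]
eef_rot: [-0.0, 0.633, 0.774, -0.0]
wrist_force: [0.0, -0.0, -0.3]
width: 0.6
```

Run:
```python
from h import *
T=toolT(); np.save('w1.npy',T); print(T.round(3))
im=grab_frame('wrist')[:,:,::-1]; cv2.imwrite('pics/w1raw.png',im)
im=np.ascontiguousarray(im[::-1,::-1]); cv2.imwrite('pics/w1.png',cv2.resize(im,(800,500),interpolation=cv2.INTER_CUBIC))
```

```text
[[-1.97000e-01  9.80000e-01 -0.00000e+00  4.69956e+02]
 [ 9.80000e-01  1.97000e-01  0.00000e+00  4.99440e+01]
 [ 0.00000e+00 -0.00000e+00 -1.00000e+00  2.05204e+02]
 [ 0.00000e+00  0.00000e+00  0.00000e+00  1.00000e+00]]
```

View pics/w1.png

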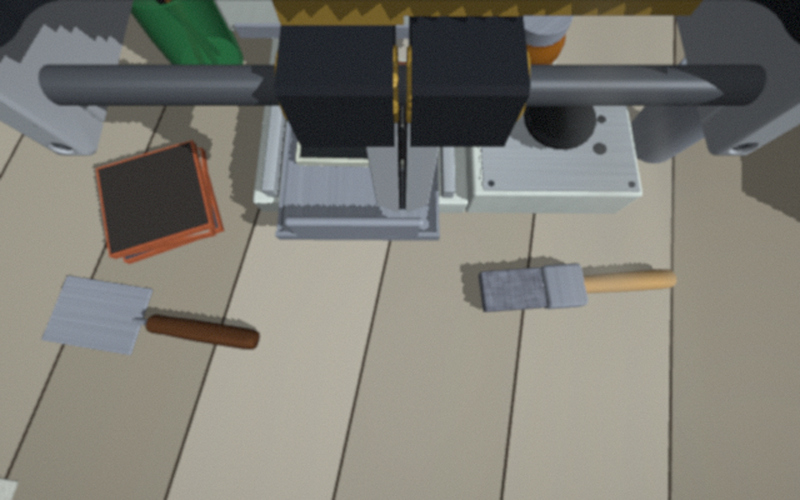

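Wrist view (flipped upright): lip outer front line at v≈238 from u 278 to 438 (tray), rolled lip edge ~v 222; console front top corners (474,194),(640,193); deck front corners (255,203) & (468,208); nearly aligned with the image rows, so the yaw estimate is right.

Run:
```python
from h import *
np.set_printoptions(precision=1,suppress=True)
W=np.load('w1.npy'); T=camT('wrist',W)
def p(n,u,v,z):
    P=onz('wrist',639-u/1.25,399-v/1.25,z,T); tl=np.linalg.inv(W)@np.r_[P,1]
    print(n,P,'tool',tl[:3])
for a in [('cFL',474,194,64),('cFR',640,193,64),('deckL',255,203,40),('deckR',468,208,40),('trayL',278,238,40),('trayR',438,238,40),('lipL',287,224,84),('lipR',430,224,84),('knob',560,115,81.5),('guideL in',280,190,58),('guideR in',443,190,58)]: p(*a)
```

```text
cFL [544.1  -2.4  64. ] tool [-65.9  62.5 141.2]
cFR [ 574.8 -149.8   64. ] tool [-216.5   63.4  141.1]
deckL [504.3 201.3  40. ] tool [141.6  63.7 165.2]
deckR [539.9  -1.6  40. ] tool [-64.3  58.5 165.2]
trayL [474.6 169.5  40. ] tool [116.2  28.2 165.2]
trayR [504.3  21.6  40. ] tool [-34.6  28.2 165.2]
lipL [477.3 148.3  84. ] tool [ 94.9  26.7 121.2]
lipR [500.8  31.8  84. ] tool [-23.9  26.7 121.2]
knob [628.6 -65.8  81.5] tool [-144.8  132.7  123.6]
guideL in [515.5 173.7  58. ] tool [112.4  69.1 147.2]
guideR in [545.3  25.7  58. ] tool [-38.7  69.1 147.2]
```

Request:
{"api": "play_rows", "payload": {
  "xyz": [
    [0.0317,-0.0083,0],
    [0.0317,-0.0083,0],
    [0,0,0.0389],
    [0,0,0.0389],
    [0,0,0.0389],
    [0,0,0.0389],
    [0,0,0.0389],
    [0,0,0.0389],
    [0,0,0],
    [0,0,0]
  ],
  "turn": [
    [0,0,0],
    [0,0,0],
    [0,0,0],
    [0,0,0],
    [0,0,0],
    [0,0,0],
    [0,0,0],
    [0,0,0],
    [0,0,0],
    [0,0,0]
  ],
  "claw": 0.4
}}

```text
time: 2.82
position: [451.7, 85.1, 64.5]
eef_rot: [-0.001, 0.633, 0.774, -0.001]
wrist_force: [0.6, 0.4, 0.6]
width: 37.8
```

Request:
{"api": "play_rows", "payload": {
  "xyz": [
    [0,0.01,0],
    [0,0.01,0],
    [0,0.01,0],
    [0,0.01,0],
    [0,0.01,0],
    [0,0.01,0],
    [0,0,0],
    [0,0,0]
  ],
  "turn": [
    [0,0,0],
    [0,0,0],
    [0,0,0],
    [0,0,0],
    [0,0,0],
    [0,0,0],
    [0,0,0],
    [0,0,0]
  ]
}}

```text
time: 3.48
position: [487.9, 92.2, 65.7]
eef_rot: [-0.0, 0.633, 0.774, -0.001]
wrist_force: [-3.2, -1.5, 3.2]
width: 37.5
```

Request:
{"api": "play_rows", "payload": {
  "xyz": [
    [0,0.004,0],
    [0,0.006,0],
    [0,0.0083,0],
    [0,0.0083,0],
    [0,0.0083,0],
    [0,0.0083,0],
    [0,0.0083,0],
    [0,0.0083,0],
    [0,0.0083,0],
    [0,0.0083,0],
    [0,0.006,0],
    [0,0.004,0],
    [0,0.003,0],
    [0,0,0]
  ],
  "turn": [
    [0,0,0],
    [0,0,0],
    [0,0,0],
    [0,0,0],
    [0,0,0],
    [0,0,0],
    [0,0,0],
    [0,0,0],
    [0,0,0],
    [0,0,0],
    [0,0,0],
    [0,0,0],
    [0,0,0],
    [0,0,0]
  ]
}}

```text
time: 4.65
position: [539.3, 103.0, 65.6]
eef_rot: [-0.001, 0.633, 0.775, -0.001]
wrist_force: [-6.1, -2.0, 5.6]
width: 37.6
```

Request:
{"api": "play_rows", "payload": {
  "xyz": [
    [0,0.0033,0],
    [0,0.0033,0],
    [0,0.0033,0],
    [0,0.0033,0],
    [0,0.0033,0],
    [0,0,0]
  ],
  "turn": [
    [0,0,0],
    [0,0,0],
    [0,0,0],
    [0,0,0],
    [0,0,0],
    [0,0,0]
  ]
}}

```text
time: 5.15
position: [549.0, 105.0, 65.6]
eef_rot: [-0.001, 0.633, 0.775, -0.001]
wrist_force: [-5.9, -1.0, 3.2]
width: 37.4
```

Request:
{"api": "play_rows", "payload": {
  "xyz": [
    [0,0.0033,0],
    [0,0.0033,0],
    [0,0.0033,0],
    [0,0.0033,0],
    [0,0.0033,0],
    [0,0.0033,0],
    [0,0.0033,0],
    [0,0,0]
  ],
  "turn": [
    [0,0,0],
    [0,0,0],
    [0,0,0],
    [0,0,0],
    [0,0,0],
    [0,0,0],
    [0,0,0],
    [0,0,0]
  ]
}}

```text
time: 5.82
position: [562.6, 107.8, 65.5]
eef_rot: [-0.001, 0.633, 0.775, -0.001]
wrist_force: [-6.1, -2.5, 3.7]
width: 37.9
```

Request:
{"api": "play_rows", "payload": {
  "xyz": [
    [0,0.0033,0],
    [0,0.0033,0],
    [0,0,0]
  ],
  "turn": [
    [0,0,0],
    [0,0,0],
    [0,0,0]
  ]
}}

```text
time: 6.07
position: [566.4, 108.6, 65.5]
eef_rot: [-0.001, 0.633, 0.775, -0.001]
wrist_force: [-6.1, -1.1, 3.4]
width: 37.7
```

Request:
{"api": "play_rows", "payload": {
  "xyz": [
    [0,0.0033,0],
    [0,0,0]
  ],
  "turn": [
    [0,0,0],
    [0,0,0]
  ]
}}

```text
time: 6.23
position: [568.3, 108.9, 65.6]
eef_rot: [-0.001, 0.633, 0.775, -0.001]
wrist_force: [-5.4, -1.0, 4.2]
width: 37.4
```

Request:
{"api": "play_rows", "payload": {
  "xyz": [
    [0,0.0033,0],
    [0,0.0033,0],
    [0,0,0]
  ],
  "turn": [
    [0,0,0],
    [0,0,0],
    [0,0,0]
  ]
}}

```text
time: 6.48
position: [568.9, 109.1, 65.6]
eef_rot: [-0.004, 0.632, 0.775, -0.004]
wrist_force: [-14.0, -3.1, 10.4]
width: 37.3
```

Request:
{"api": "play_rows", "payload": {
  "xyz": [
    [0,0.0033,0],
    [0,0,0]
  ],
  "turn": [
    [0,0,0],
    [0,0,0]
  ]
}}

```text
time: 6.65
position: [568.9, 109.1, 65.6]
eef_rot: [-0.005, 0.632, 0.775, -0.006]
wrist_force: [-20.3, -4.3, 13.1]
width: 37.8
```

Request:
{"api": "play_rows", "payload": {
  "xyz": [
    [0,0.0033,0],
    [0,0,0]
  ],
  "turn": [
    [0,0,0],
    [0,0,0]
  ]
}}

```text
time: 6.82
position: [568.9, 109.1, 65.6]
eef_rot: [-0.007, 0.632, 0.775, -0.008]
wrist_force: [-24.2, -4.5, 17.0]
width: 37.4
```

Request:
{"api": "play_rows", "payload": {
  "xyz": [
    [0,-0.004,0],
    [0,-0.004,0],
    [0,-0.008,0],
    [0,-0.015,0],
    [0,-0.02,0],
    [0,-0.02,0],
    [0,0,-0.04],
    [0,0,-0.05],
    [0,0,-0.05],
    [0,0,-0.05],
    [0,0,-0.05],
    [0,0,-0.01],
    [0,0,0],
    [0,0,0]
  ],
  "turn": [
    [0,0,0],
    [0,0,0],
    [0,0,0],
    [0,0,0],
    [0,0,0],
    [0,0,0],
    [0,0,0],
    [0,0,0],
    [0,0,0],
    [0,0,0],
    [0,0,0],
    [0,0,0],
    [0,0,0],
    [0,0,0]
  ],
  "claw": 0.4
}}

```text
time: 7.98
position: [535.7, 102.1, 214.7]
eef_rot: [0.0, 0.633, 0.775, 0.0]
wrist_force: [0.1, -0.2, -0.3]
width: 37.4
```

Run:
```python
from h import *
T=toolT(); np.save('w2.npy',T); print(T.round(3))
im=grab_frame('wrist')[:,:,::-1]
im=np.ascontiguousarray(im[::-1,::-1]); cv2.imwrite('pics/w2.png',im)
s=grab_frame('side')[:,:,::-1]; cv2.imwrite('pics/s2raw.png',s)
cv2.imwrite('pics/s2.png',cv2.resize(s[110:290,200:380],(600,600),interpolation=cv2.INTER_CUBIC))
```

```text
[[-2.00000e-01  9.80000e-01  0.00000e+00  5.35686e+02]
 [ 9.80000e-01  2.00000e-01  0.00000e+00  1.02135e+02]
 [ 0.00000e+00  0.00000e+00 -1.00000e+00  2.14690e+02]
 [ 0.00000e+00  0.00000e+00  0.00000e+00  1.00000e+00]]
```

View pics/s2.png

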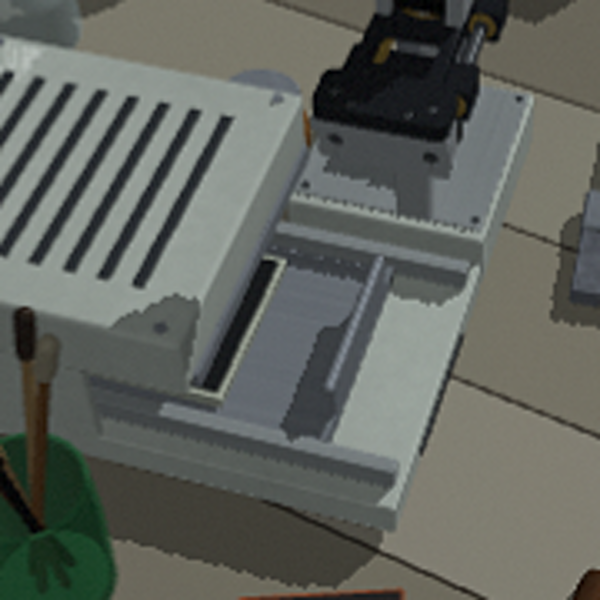

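The tray has moved in: lip top now runs (383,260)→(332,388) in the zoom, well behind the deck front edge; panel front edge still inside the tray. Checking numbers and locating the knob better from the first pictures.

Run:
```python
from h import *
np.set_printoptions(precision=1,suppress=True)
S=camT('side'); W=np.load('w1.npy')
def p(n,u,v,z):
    P=onz('side',200+u/3.3333,110+v/3.3333,z,S); print(n,P,'tool1',(np.linalg.inv(W)@np.r_[P,1])[:3])
for a in [('lipR',385,260,84),('lipL',332,388,84),('deckFL',398,485,40),('panelR',285,262,53),('panelL',220,400,53),('cFR',533,97,64),('cFL',482,240,64),('cBR',355,65,64),('cBL',285,210,64),('skirt',418,130,81.5)]:p(*a)
# knob dark blob in initial scene, side imgs (zoom scene crop around knob)
c=cv2.imread('pics/scene0.png')[195:285,220:320]
a=cv2.resize(c,(400,360),interpolation=cv2.INTER_CUBIC)
b=cv2.resize(cv2.imread('pics/side0.png')[120:180,280:347],(400,360),interpolation=cv2.INTER_CUBIC)
cv2.imwrite('pics/knob0.png',np.hstack([a,b]))
```

```text
lipR [585.9  60.1  84. ] tool1 [-12.9 115.7 121.2]
lipL [565.7 168.3  84. ] tool1 [ 97.1 117.3 121.2]
deckFL [510.  187.4  40. ] tool1 [126.9  66.5 165.2]
panelR [659.8  69.5  53. ] tool1 [-18.3 190.1 152.1]
panelL [637.5 190.1  53. ] tool1 [104.3 192.  152.1]
cFR [ 571.8 -148.1   64. ] tool1 [-214.3   60.9  141.2]
cFL [543.6  -1.7  64. ] tool1 [-65.1  62.  141.2]
cBR [ 707.6 -119.2   64. ] tool1 [-212.8  199.6  141.1]
cBL [678.8  35.6  64. ] tool1 [-55.2 202.  141.1]
skirt [624.  -61.9  81.5] tool1 [-140.1  129.   123.6]
```

View pics/knob0.png

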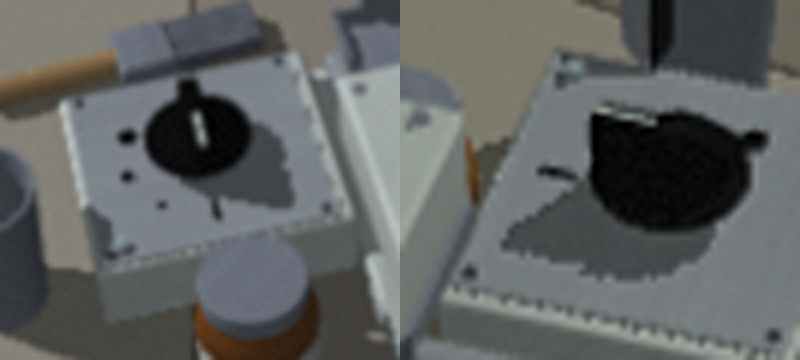

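Run:
```python
from h import *
np.set_printoptions(precision=1,suppress=True)
S=camT('side');C=camT('scene'); W=np.load('w2.npy')
def p(n,cam,u,v,z):
    U,V=(220+u/4,195+v/4) if cam=='scene' else (280+(u-400)*67/400,120+v/6)
    P=onz(cam,U,V,z,C if cam=='scene' else S); print(n,cam,P,'tool2',(np.linalg.inv(W)@np.r_[P,1])[:2])
for a in [('line0','scene',195,112,103.5),('line1','scene',203,145,103.5),('line0','side',655,123,103.5),('line1','side',597,106,103.5),
 ('off','scene',216,208,64),('off','side',557,172,64),('low','scene',162,205,64),('med','scene',127,176,64),('high','scene',126,137,64),
 ('nub','scene',188,86,64),('nub','scene',188,86,103),('nub','side',757,139,64),('skirtL','scene',146,136,81.5),('skirtR','scene',250,136,81.5),
 ('skirtL','side',592,172,81.5),('skirtR','side',750,172,81.5),
 ('cbl','scene',105,265,64),('cbr','scene',352,218,64),('cfl','scene',62,102,64),('cfr','scene',297,55,64)]:p(*a)
```

```text
line0 scene [632.6 -63.8 103.5] tool2 [-181.9   61.8]
line1 scene [659.1 -59.4 103.5] tool2 [-182.9   88.6]
line0 side [632.4 -64.4 103.5] tool2 [-182.5   61.4]
line1 side [657.5 -62.7 103.5] tool2 [-185.8   86.4]
off scene [674.3 -55.3  64. ] tool2 [-182.   104.3]
off side [674.5 -57.8  64. ] tool2 [-184.5  104.1]
low scene [669.  -87.3  64. ] tool2 [-212.3   92.8]
med scene [ 644.4 -108.4   64. ] tool2 [-228.1   64.4]
high scene [ 612.8 -109.6   64. ] tool2 [-222.9   33.3]
nub scene [573.4 -71.2  64. ] tool2 [-177.4    2.3]
nub scene [610.6 -67.8 103. ] tool2 [-181.5   39.4]
nub side [ 610.  -112.4   64. ] tool2 [-225.1   29.9]
skirtL scene [629.  -95.2  81.5] tool2 [-212.   52.]
skirtR scene [634.9 -32.8  81.5] tool2 [-152.1   70.3]
skirtL side [652.8 -48.6  81.5] tool2 [-171.1   84.6]
skirtR side [596.3 -77.3  81.5] tool2 [-187.9   23.6]
cbl scene [ 711.  -120.1   64. ] tool2 [-252.8  127.3]
cbr scene [689.5  24.2  64. ] tool2 [-107.1  135.1]
cfl scene [ 579.6 -150.3   64. ] tool2 [-256.1   -7.4]
cfr scene [552.9  -1.6  64. ] tool2 [-105.1   -3.9]
```

Knob axis is consistent across cameras at tool offset (−182.5, +56) from here, bar aligned with the tool within ~2°.

Request:
{"api": "play_rows", "payload": {
  "xyz": [
    [-0.0507,0.01556,0],
    [-0.0507,0.01556,0],
    [-0.0507,0.01556,0],
    [-0.0507,0.01556,0],
    [-0.0507,0.01556,0],
    [-0.0507,0.01556,0],
    [0,0,0.0333],
    [0,0,0.0333],
    [0,0,0.0333],
    [0,0,0.0333],
    [0,0,0],
    [0,0,0]
  ],
  "turn": [
    [0,0,0],
    [0,0,0],
    [0,0,0],
    [0,0,0],
    [0,0,0],
    [0,0,0],
    [0,0,0],
    [0,0,0],
    [0,0,0],
    [0,0,0],
    [0,0,0],
    [0,0,0]
  ]
}}

```text
time: 9.08
position: [625.2, -65.2, 132.0]
eef_rot: [-0.003, 0.633, 0.774, -0.002]
wrist_force: [0.3, -0.5, 0.5]
width: 37.5
```

Run:
```python
from h import *
T=toolT(); print(T.round(3))
im=grab_frame('wrist')[::-1,::-1,::-1]
a=cv2.resize(np.ascontiguousarray(im[0:220,200:440]),(480,440))
s=grab_frame('side')[:,:,::-1]
b=cv2.resize(np.ascontiguousarray(s[90:200,260:340]),(320,440),interpolation=cv2.INTER_CUBIC)
cv2.imwrite('pics/k3.png',np.hstack([a,b]))
```

```text
[[-2.00000e-01  9.80000e-01 -7.00000e-03  6.25192e+02]
 [ 9.80000e-01  2.00000e-01  1.00000e-03 -6.52330e+01]
 [ 3.00000e-03 -6.00000e-03 -1.00000e+00  1.32003e+02]
 [ 0.00000e+00  0.00000e+00  0.00000e+00  1.00000e+00]]
```

View pics/k3.png

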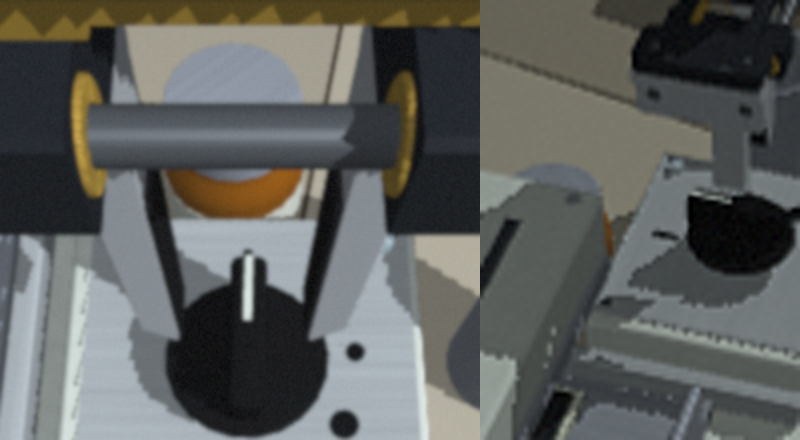

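Fingertips at (178,340)/(312,340) straddle the bar (u≈248) centrally. Descend, then grip.

Request:
{"api": "play_rows", "payload": {
  "xyz": [
    [0,0,0.0167],
    [0,0,0.0167],
    [0,0,0.0167],
    [0,0,0.0167],
    [0,0,0.0083],
    [0,0,0.0083],
    [0,0,0],
    [0,0,0],
    [0,0,0]
  ],
  "turn": [
    [0,0,0],
    [0,0,0],
    [0,0,0],
    [0,0,0],
    [0,0,0],
    [0,0,0],
    [0,0,0],
    [0,0,0],
    [0,0,0]
  ]
}}

```text
time: 9.93
position: [627.4, -65.6, 86.0]
eef_rot: [0.0, 0.633, 0.774, 0.0]
wrist_force: [0.0, 0.1, 0.3]
width: 38.0
```

Request:
{"api": "play_rows", "payload": {
  "xyz": [
    [0,0,0],
    [0,0,0],
    [0,0,0],
    [0,0,0],
    [0,0,0],
    [0,0,0],
    [0,0,0],
    [0,0,0]
  ],
  "turn": [
    [0,0,0],
    [0,0,0],
    [0,0,0],
    [0,0,0],
    [0,0,0],
    [0,0,0],
    [0,0,0],
    [0,0,0]
  ],
  "claw": 0,
  "newtons": 30
}}

```text
time: 10.6
position: [627.3, -65.8, 85.9]
eef_rot: [0.0, 0.633, 0.774, 0.0]
wrist_force: [0.4, -0.1, 1.1]
width: 14.0
```

Request:
{"api": "play_rows", "payload": {
  "xyz": [
    [0,0,0.0033],
    [0,0,0.0033],
    [0,0,0.0033],
    [0,0,0.0033],
    [0,0,0],
    [0,0,0],
    [0,0,0]
  ],
  "turn": [
    [0,0,0],
    [0,0,0],
    [0,0,0],
    [0,0,0],
    [0,0,0],
    [0,0,0],
    [0,0,0]
  ]
}}

```text
time: 11.18
position: [627.3, -65.8, 79.4]
eef_rot: [0.001, 0.633, 0.774, 0.0]
wrist_force: [-2.9, -1.4, 8.6]
width: 13.7
```

Request:
{"api": "play_rows", "payload": {
  "xyz": [
    [0,0,0.0025],
    [0,0,0.0025],
    [0,0,0],
    [0,0,0],
    [0,0,0]
  ],
  "turn": [
    [0,0,0],
    [0,0,0],
    [0,0,0],
    [0,0,0],
    [0,0,0]
  ]
}}

```text
time: 11.6
position: [627.4, -65.7, 77.7]
eef_rot: [0.001, 0.633, 0.775, 0.0]
wrist_force: [-4.9, 0.4, 12.0]
width: 13.8
```

Request:
{"api": "play_rows", "payload": {
  "xyz": [
    [0,0,0],
    [0,0,0],
    [0,0,0],
    [0,0,0],
    [0,0,0],
    [0,0,0],
    [0,0,0],
    [0,0,0],
    [0,0,0],
    [0,0,0],
    [0,0,0],
    [0,0,0],
    [0,0,0],
    [0,0,0],
    [0,0,0],
    [0,0,0],
    [0,0,0]
  ],
  "turn": [
    [0,0,0.0477],
    [0,0,0.0477],
    [0,0,0.0477],
    [0,0,0.0477],
    [0,0,0.0477],
    [0,0,0.0477],
    [0,0,0.0477],
    [0,0,0.0477],
    [0,0,0.0477],
    [0,0,0.0477],
    [0,0,0.0477],
    [0,0,0.0477],
    [0,0,0.0477],
    [0,0,0.0477],
    [0,0,0],
    [0,0,0],
    [0,0,0]
  ]
}}

```text
time: 13.02
position: [627.9, -64.8, 77.8]
eef_rot: [-0.0, 0.983, 0.186, 0.002]
wrist_force: [-2.9, 1.2, 11.7]
width: 13.8
```

Run:
```python
from h import *
T=toolT(); s=r.get_state(); W=np.load('w2.npy'); print(T.round(3)); print(s['wrist_force'],s['moment'])
print(R.from_matrix(W[:3,:3].T@T[:3,:3]).as_rotvec())
```

```text
[[ 9.31000e-01  3.65000e-01  3.00000e-03  6.27929e+02]
 [ 3.65000e-01 -9.31000e-01  1.00000e-03 -6.48060e+01]
 [ 3.00000e-03  0.00000e+00 -1.00000e+00  7.77570e+01]
 [ 0.00000e+00  0.00000e+00  0.00000e+00  1.00000e+00]]
[-2.90327785  1.16287871 11.72781024] [ 0.33562946  0.6096325  -0.04784462]
[-0.00265184  0.00226584  1.39830179]
```

Request:
{"api": "play_rows", "payload": {
  "xyz": [
    [0,0,-0.0033],
    [0,0,-0.0033],
    [0,0,-0.0033],
    [0,0,-0.0033],
    [0,0,-0.0033],
    [0,0,0],
    [0,0,0],
    [0,0,0]
  ],
  "turn": [
    [0,0,0],
    [0,0,0],
    [0,0,0],
    [0,0,0],
    [0,0,0],
    [0,0,0],
    [0,0,0],
    [0,0,0]
  ]
}}

```text
time: 13.68
position: [627.8, -64.8, 84.7]
eef_rot: [-0.0, 0.983, 0.186, 0.001]
wrist_force: [1.8, 3.6, 3.9]
width: 14.0
```

Request:
{"api": "play_rows", "payload": {
  "xyz": [
    [0,0,0],
    [0,0,0],
    [0,0,0],
    [0,0,0],
    [0,0,0]
  ],
  "turn": [
    [0,0,0],
    [0,0,0],
    [0,0,0],
    [0,0,0],
    [0,0,0]
  ],
  "claw": 0.4
}}

```text
time: 14.1
position: [626.4, -65.9, 83.6]
eef_rot: [-0.0, 0.983, 0.185, -0.001]
wrist_force: [-0.0, -0.0, 0.1]
width: 37.4
```

Request:
{"api": "play_rows", "payload": {
  "xyz": [
    [0,0,-0.02],
    [0,0,-0.03],
    [0,0,-0.05],
    [0,0,-0.05],
    [0,0,-0.05],
    [0,0,-0.03],
    [-0.06,0,0],
    [-0.06,0,0],
    [-0.06,0,0],
    [-0.06,0,0],
    [-0.06,0,0],
    [0,0,0],
    [0,0,0],
    [0,0,0]
  ],
  "turn": [
    [0,0,0],
    [0,0,0],
    [0,0,0],
    [0,0,0],
    [0,0,0],
    [0,0,0],
    [0,0,0],
    [0,0,0],
    [0,0,0],
    [0,0,0],
    [0,0,0],
    [0,0,0],
    [0,0,0],
    [0,0,0]
  ]
}}

```text
time: 15.27
position: [460.0, -131.3, 223.5]
eef_rot: [0.0, 0.983, 0.185, 0.001]
wrist_force: [0.2, -0.3, -0.8]
width: 37.6
```

Run:
```python
from h import *
c=grab_frame('scene')[:,:,::-1]; s=grab_frame('side')[:,:,::-1]; st=r.get_state(); print(st['position'],st['wrist_force'])
cv2.imwrite('pics/side4.png',s);cv2.imwrite('pics/scene4.png',c)
a=cv2.resize(c[195:285,220:320],(400,360),interpolation=cv2.INTER_CUBIC)
b=cv2.resize(s[110:290,200:380],(400,360),interpolation=cv2.INTER_CUBIC)
cv2.imwrite('pics/end.png',np.hstack([a,b]))
```

```text
[ 460.45365075 -130.97715903  222.91392827] [ 0.20168512 -0.95712244 -0.27169601]
```

View pics/end.png

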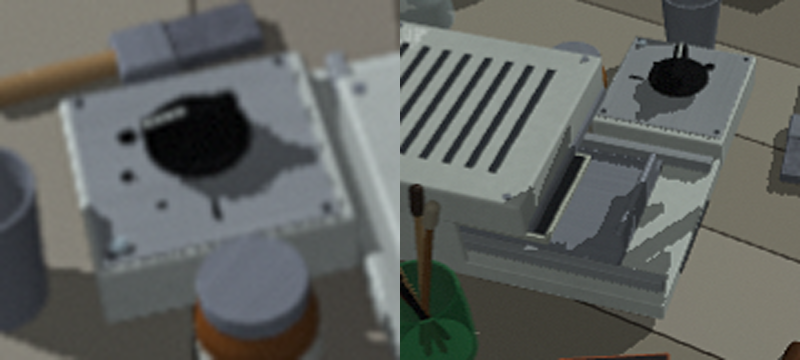

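Run:
```python
from h import *
C=camT('scene'); W=np.load('w2.npy'); ax=np.array([627,-65.6])
for z in (103.5,95.5):
    a,b=[onz('scene',220+u/4,195+v/4,z,C)[:2] for u,v in ((143,126),(187,107))]
    d=a-b; ex=W[:2,1]; ang=lambda d:-np.arctan2(ex[0]*d[1]-ex[1]*d[0],ex@d)
    print(z,a,b,'len',np.linalg.norm(d),'dir',ang(d),'from axis',ang(a-ax),np.linalg.norm(a-ax))
# bystander / tray shift: image difference masks
for n in('scene','side'):
    d=cv2.absdiff(cv2.imread(f'pics/{n}0.png'),cv2.imread(f'pics/{n}4.png')).max(2)>60
    k,_,st,_=cv2.connectedComponentsWithStats(d.astype(np.uint8)); print(n,[list(s) for s in st[1:] if s[4]>60])
```

```text
103.5 [640.85796062 -94.46783011] [628.11593998 -68.48968461] len 28.934808341513225 dir 1.315864077427529 from axis 1.3243153340890401 32.02178458598588
95.5 [633.53343839 -95.4292759 ] [620.66570192 -69.19482377] len 29.22028611409948 dir 1.3158640774275303 from axis 1.55625205993509 30.536396606957116
scene [[np.int32(181), np.int32(0), np.int32(57), np.int32(66), np.int32(2033)], [np.int32(242), np.int32(0), np.int32(9), np.int32(20), np.int32(112)], [np.int32(248), np.int32(19), np.int32(27), np.int32(30), np.int32(399)], [np.int32(274), np.int32(20), np.int32(41), np.int32(27), np.int32(312)], [np.int32(205), np.int32(64), np.int32(51), np.int32(80), np.int32(1522)], [np.int32(269), np.int32(87), np.int32(31), np.int32(8), np.int32(72)], [np.int32(306), np.int32(87), np.int32(43), np.int32(11), np.int32(287)], [np.int32(385), np.int32(107), np.int32(82), np.int32(15), np.int32(320)], [np.int32(274), np.int32(125), np.int32(33), np.int32(22), np.int32(520)], [np.int32(395), np.int32(131), np.int32(35), np.int32(9), np.int32(153)], [np.int32(479), np.int32(157), np.int32(24), np.
[... 747 characters left out ...]
int32(22), np.int32(132)], [np.int32(327), np.int32(58), np.int32(29), np.int32(10), np.int32(93)], [np.int32(267), np.int32(187), np.int32(33), np.int32(40), np.int32(215)], [np.int32(598), np.int32(193), np.int32(29), np.int32(28), np.int32(189)], [np.int32(299), np.int32(196), np.int32(23), np.int32(42), np.int32(220)], [np.int32(324), np.int32(224), np.int32(19), np.int32(31), np.int32(312)], [np.int32(573), np.int32(224), np.int32(25), np.int32(26), np.int32(167)], [np.int32(506), np.int32(301), np.int32(18), np.int32(32), np.int32(146)], [np.int32(524), np.int32(302), np.int32(33), np.int32(44), np.int32(384)], [np.int32(581), np.int32(339), np.int32(59), np.int32(38), np.int32(1341)]]
```

Run:
```python
from h import *
S=camT('side')
for z,P in ((103.5,[640.86,-94.47]),(95.5,[633.5,-95.4])): print(z,proj('side',[*P,z],S))
for z,P in ((103.5,[628.1,-68.5]),(95.5,[620.7,-69.2])): print(z,proj('side',[*P,z],S))
b=cv2.resize(cv2.imread('pics/side4.png')[115:165,295:345],(600,600),interpolation=cv2.INTER_CUBIC); cv2.imwrite('pics/k5.png',b)
```

```text
103.5 [325.33343497 131.73590667]
95.5 [328.22838761 134.92170772]
103.5 [325.11001091 140.00671279]
95.5 [328.02520079 143.2771562 ]
```

View pics/k5.png

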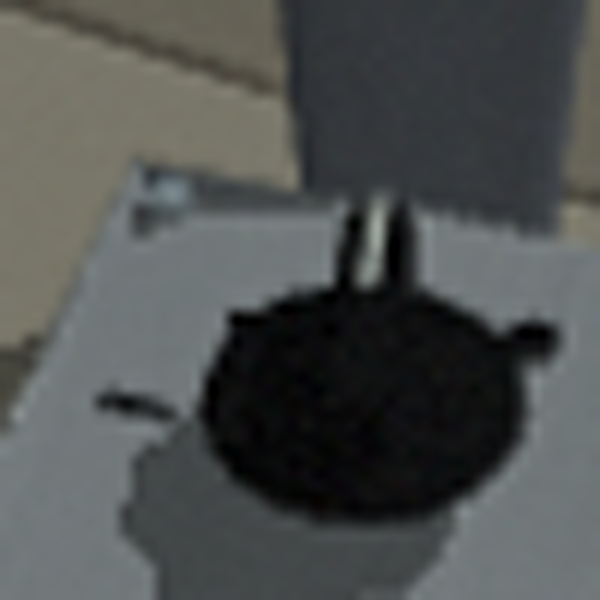

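White line lies at side-camera (326.5,131.3)–(325.8,138.8). That matches the up height of 103.5 mm; pressed would put it at about (328.2,134.9). The skirt's lower edge is also at the same row as before, so the knob is up.

```bash
python3 -c "
from rig import ticket; print(ticket.close_job())"
```

```text
the job is handed in; nothing more can be done
None
```

I pushed the tray home under the hood and turned the knob to medium, and the job is handed in. The system reported no verdict.

- **Tray:** I pushed on the lip with the fingers half open until the force rose from about 6 N to about 25 N with no more movement. In the side camera the lip then stood about 54 mm in from the deck's front edge; fully home is 55. The panel's front edge was still about 75 mm behind the lip, and the fingers stayed clear of it.
- **Knob:** I gripped the bar and pressed to 12 N, which is fully down. I then turned it 1.398 rad clockwise, let it rise in the grip and released it. Both cameras agree that it has sprung back up.
- **Checks that disagreed:** my scene-image reading of the pointer is about 1.32 rad, a little under the commanded 1.40. I put that down to pixel error, since the knob latches at medium with only 0.04 rad of play. While I still held the knob, the arm read about 1 mm short of its starting height.
- **Other things on the table:** comparing before and after pictures showed no shift near any of the bystanders. The arm finished in free space at about 15 s, touching nothing.

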